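# Strip the jar roller for washing

### The job

Get the jar roller's parts ready for the dishwasher: flip the red cam lever on the roller stand up and open, bring the grey roller forward and lower its axle out of the slots in the blue cheeks, and lay it with its axle in the two V notches of the white wash carrier, without dropping it. Stand every jar that waits in front of the photometer upright in the carrier's square cells, one to a cell, in any order, and fold the emptied stand's lever back down all the way. Leave the flask behind the board, the loose blue cap, the open dish and the stopper where they are.

Things in the scene. Friction and masses are not known exactly. Their poses are not given: they have to be found in the camera images.
- stand: roller stand fixed on the grey draining board (30 mm thick, its top at z = 0.03): white base plate 140 x 132 x 10 mm (x -42 to +98), two blue cheek plates 8 mm thick, inner faces 100 mm apart, tops 106 mm above the board (lever ear 123). Origin on the board under the seated axle, midway between the cheeks; x to the back, y to the lever's side (left). The thin black idler roller (24 mm across, at x +75, 58 mm up) stays
- slot_seat (a point): seat of the roller's axle centre at the start, 85 mm above the board; axes as the stand's. Each cheek's slot is an upside-down L: a pocket 16 mm high, its floor falling slightly to the back, then in front (x -26 to -11 mm) a channel straight down, open below; the front jaw ends 72 mm above the board. The axle goes 18.5 mm forward (-x), 29 mm down, then 35 mm or more forward under the jaws
- cam_lever (a joint): red lever outside the left (+y) cheek, rad: 0 folded down (arm level, pointing to -x of the stand, lobe before the axle), 2.0 open stop (arm up, leaning a little back). Open, with the lobe clear of the axle, from 1.75. Pivot at (-11, +66, 109) mm in the stand's frame, axis along the stand's y. Stays where it is left; about 1.5 to 2 N at the grip bar turn it
- lever_grip (a point): centre of the black round grip bar at the lever's tip: 10 mm in diameter, free part 30 mm long, lying along the stand's y, 55 mm from the pivot, 85 mm to the left of the stand's middle; swings with the lever upward and back
- roller_center (a point): centre of the loose roller: grey plastic cylinder 36 mm in diameter, 96 mm long, with two black bands, on a steel axle 10 mm in diameter and 144 mm long over its ends; 0.22 kg. y lies along the axle; it may roll about it
- roller: the same roller; origin at its centre, y along the axle
- carrier: white plastic wash carrier fixed on the grey draining board: 2 x 2 open square cells (164 x 164 mm outside, walls 4 mm thick, 26 mm high, each cell 76 mm wide inside, floor 4 mm above the board) and behind them (+x) the roller cradle. Origin on the board under the middle of the four cells; x to the back, y left, z up
- cradle (a point): where the roller's centre lies when its axle rests in both blue V notches: 128 mm behind the carrier's origin (+x), 62 mm above the board; y: direction of the axle. V plates 7 mm thick at 61.5 mm either side along y (roller body 10 mm clear at each end), open upward, 36 mm wide at the top, 11 mm above this point. The 26 mm high cell wall is 46 mm before it
- cell_1 (a point): centre of the floor (4 mm above the board) of one square cell of the carrier: front left
- cell_2 (a point): centre of the floor (4 mm above the board) of one square cell of the carrier: front right
- cell_3 (a point): centre of the floor (4 mm above the board) of one square cell of the carrier: back left
- cell_4 (a point): centre of the floor (4 mm above the board) of one square cell of the carrier: back right
- jar_1_center (a point): squat steel jar with a ribbed orange screw lid that stays on: body 52 mm across, lid 54 mm across from 40 mm up to the top, 58 mm tall; 0.3 kg. This point is its centre half-way up, 29 mm above its underside; z up along the jar. May be absent.
- jar_2_center (a point): squat steel jar with a ribbed orange screw lid that stays on: body 52 mm across, lid 54 mm across from 40 mm up to the top, 58 mm tall; 0.3 kg. This point is its centre half-way up, 29 mm above its underside; z up along the jar. May be absent.
- jar_3_center (a point): squat steel jar with a ribbed green screw lid that stays on: body 52 mm across, lid 54 mm across from 40 mm up to the top, 58 mm tall; 0.3 kg. This point is its centre half-way up, 29 mm above its underside; z up along the jar. May be absent.
- jar_4_center (a point): squat steel jar with a ribbed green screw lid that stays on: body 52 mm across, lid 54 mm across from 40 mm up to the top, 58 mm tall; 0.3 kg. This point is its centre half-way up, 29 mm above its underside; z up along the jar. May be absent.
- jar_1: that jar; origin at the centre of its underside. The jars start in a row on the bench before the photometer's fixed front (at x = 0.507, from y = 0.02 to the right, 0.19 to 0.22 high), whose draw knob sticks out at x 0.449 to 0.48, y -0.36 to -0.34, 87 to 109 mm up. May be absent.
- jar_2: that jar; origin at the centre of its underside. The jars start in a row on the bench before the photometer's fixed front (at x = 0.507, from y = 0.02 to the right, 0.19 to 0.22 high), whose draw knob sticks out at x 0.449 to 0.48, y -0.36 to -0.34, 87 to 109 mm up. May be absent.
- jar_3: that jar; origin at the centre of its underside. The jars start in a row on the bench before the photometer's fixed front (at x = 0.507, from y = 0.02 to the right, 0.19 to 0.22 high), whose draw knob sticks out at x 0.449 to 0.48, y -0.36 to -0.34, 87 to 109 mm up. May be absent.
- jar_4: that jar; origin at the centre of its underside. The jars start in a row on the bench before the photometer's fixed front (at x = 0.507, from y = 0.02 to the right, 0.19 to 0.22 high), whose draw knob sticks out at x 0.449 to 0.48, y -0.36 to -0.34, 87 to 109 mm up. May be absent.
- flask: bystander: conical glass flask 66 mm across and 108 mm tall, behind the board; origin under its centre
- bottle_cap: bystander: blue screw cap 34 mm across, 12 mm high, lying behind the board; origin under its centre
- petri_2: bystander: clear open dish 62 mm across, 12 mm high, at the right; origin under its centre
- stopper_1: bystander: cream rubber stopper 25 mm across, 24 mm high, at the right; origin under its centre
Things that resemble listed ones, but are neither listed nor needed, are in the scene too. Leave any brown look-alike of the jar_3 alone.

How it is judged:
By the outcome, as a careful person would: the job done as asked, in the order asked, and still so for the second after the job is handed in, with the robot touching nothing.
Of jar_1, jar_2, jar_3, jar_4 only 3 to 4 are there at a start; the rules pass over those that are not, and their reading is None.
At some moment in a run one of jar_1, jar_2, jar_3, jar_4 may be knocked a few centimetres aside while the robot is not near it.
It also fails if it takes over 192 s, if anything falls off the work surface, if the arm or the gripper's body presses on something with over 40 N, if the wrist force passes 120 N, or if a joint passes its speed limit or range.

### The arm

A 6-joint arm with a two-finger parallel gripper is mounted at the origin on a cart in front of the work surface, level with it; the furniture and walls round the work are solid. World frame = base frame: x ahead of the robot, y to its left, z up, the work surface at z = 0. Lengths are in m, angles in rad, forces in N, time in s.
With the tool pointing down it reaches from about 0.25 to 0.775 m from the base axis. Payload 4 kg.
Tool frame: the origin (TCP) lies at the very end of the fingers, on their centre line; the grasp point (between the pads) lies 19 mm behind it; z points along the fingers, y is the line along which they close (so a half turn about z gives the same grasp; the last joint's range is limited). The gripper opens to 94 mm and grips with 3 to 60 N. Pads are 16 mm wide; open, the fingers measure 119 mm over their backs; the gripper's body (75 mm by 177 mm) begins 78 mm behind the grasp point.
Start: joints at [-1.401, 0.087, 1.371, -0, 1.684, -0.103], TCP at [0.148, -0.53, 0.206] pointing down, gripper open.
Joint ranges: [-3.1, 3.1], [-0.76, 2.03], [0.27, 2.55], [-1.08, 4.22], [0.17, 2.65], [-2.57, 2.57]. Speed limits (rad/s): [2.79, 2.79, 3.14, 3.14, 3.14, 3.14].

### API

Orientations are given as [roll, pitch, yaw] about the fixed x, y, z axes, in that order (R = Rz(yaw) Ry(pitch) Rx(roll)).
In Python, from bench import robot gives the robot as it stands. The module is installed in compiled form; this text tells all that it offers.
- The arm moves only by the tool move_arm, never from a script. Its argument "deltas" is one flat list of numbers, 7 for each row, row after row: the turn, a rotation vector about the tool's x, y, z in rad, then the shift along the tool's x, y, z in cm, then the closure, from -1 (fully open) to 1 (shut). A call has 1 to 8 rows; each row is the pose to reach, as a shift and turn from the pose commanded when the call began, along the tool's axes at that moment; what a row does not reach only later rows make up. A row lasts 1/10 s, in which the tool goes at most 50 mm and 8.59 degrees, less where a joint would pass 70% of its speed; a pose out of reach is approached as far as the arm can. A call with a gripper value outside its range is refused whole. The fingers move at their own pace and stop on an object; the grip force is fixed at half the most. Time passes only in rows, so rows that repeat a pose let the fingers close. It gives the time, the measured TCP pose, the force, the opening and the grip force at its end, in the units of the state.
- robot.get_obs(): the state, without advancing time (a new reading comes with each control period).
- robot.snapshot(name): name is "scene" or "top" or "wrist"; returns a dict with "image" (480x640x3 uint8, red, green, blue), "depth" (480x640 float32, m along the optical axis (not along the pixel's ray), 0 where there is no reading), "fov_y" (degrees; the focal length in pixels is half the picture's height over the tangent of half this angle, whatever the lens; pixels are square), "cx", "cy" (the principal point, pixels), "origin" and "orientation" of the camera in the world; the wrist camera has in their place "T_tool_cam" (4x4, takes a point from camera to tool coordinates, whose origin is the TCP and whose axes are the flange's). Camera axes: x right, y up, looking along -z (the intrinsics and any distortion apply to the point x, -y, -z); pixel columns grow to the right and rows downward; lengths in m; the calibration is good to about 2 mm. A picture is of the moment at which its call begins: read the wrist's pose just before it.
- robot.close_job(): hands the job in; it is judged then, once.
The state is a dict: "time": time; "joint_positions": joint angles; "qvel": joint speeds; "joint_torque": joint torques, N m; "tool_pos": TCP position; "ee_rot": TCP orientation; "wrist_force": force on the tool from outside, world axes, zero at the start; "wrist_torque": the same for the moment, N m; "width": finger opening in m; "finger_force": force on a finger pad.
Only numpy, scipy, OpenCV 4.12 (cv2) and the standard library are available. Lean on these libraries where they do the work, as an engineer would, in place of code of your own. Each camera call takes 0.05 s, during which the arm holds its last target. There are 200 camera calls.

## Working session

There is one attempt and no reset: what is moved stays moved. The work goes in short steps, Python scripts to look and compute and a tool call to move; the robot and the scene stay as the last step left them, time stands still between calls to the robot, and variables do not carry over. Pictures are saved under pics/ and viewed, at most 14 in all, crops included, and the job is handed in when it is done.

Besides the shell and the picture viewer there is one more tool, called after "Emit:" as a command line: name --argument value ..., lists and objects as JSON in quotes. move_arm: Moves the arm, as the interface text tells. Its arguments: {"type":"object","properties":{"deltas":{"type":"array","items":{"type":"number"}}},"required":["deltas"]}

```bash
mkdir -p pics; cat > h.py <<'E'
import numpy as np, cv2
from bench import robot
from scipy.spatial.transform import Rotation as R
def snap(n):
    o=robot.get_obs(); s=robot.snapshot(n); s['o']=o; 
    if n=='wrist':
        T=np.eye(4); T[:3,:3]=rot(o); T[:3,3]=o['tool_pos']; s['T']=T@s['T_tool_cam']
    else:
        T=np.eye(4); q=np.array(s['orientation'],float)
        T[:3,:3]=q if q.shape==(3,3) else R.from_euler('xyz',q).as_matrix(); T[:3,3]=s['origin']; s['T']=T
    return s
def rot(o):
    q=np.array(o['ee_rot'],float); return q if q.shape==(3,3) else R.from_euler('xyz',q).as_matrix()
def cloud(s):
    f=240/np.tan(np.radians(s['fov_y'])/2); v,u=np.mgrid[:480,:640]; d=s['depth']
    p=np.stack([(u-s['cx'])/f*d,-(v-s['cy'])/f*d,-d],-1)
    return p@s['T'][:3,:3].T+s['T'][:3,3]
def save(s,name,crop=None,k=1):
    im=s['image'][:,:,::-1]
    if crop: im=im[crop[1]:crop[3],crop[0]:crop[2]]
    cv2.imwrite('pics/'+name,cv2.resize(im,None,fx=k,fy=k,interpolation=cv2.INTER_CUBIC))
E
python3 - <<'E'
from h import *
for n in('scene','top'):
    s=snap(n); save(s,n+'1.png'); np.savez(n+'1.npz',P=cloud(s),im=s['image'],T=s['T'],f=s['fov_y'],c=(s['cx'],s['cy']))
    print(n,s['origin'],s['orientation'],s['fov_y'],s['cx'],s['cy'],[k for k in s])
print(robot.get_obs())
E
```

```text
scene [-0.11931576 -1.29927099  1.09700142] [ 0.96886336 -0.01307818 -0.48663087] 42.70577610980293 316.69995982550734 243.2023713571962 ['image', 'depth', 'fov_y', 'cx', 'cy', 'origin', 'orientation', 'o', 'T']
top [ 0.31516591 -0.01498847  1.50631667] [ 0.18320355 -0.01338572 -1.59950498] 44.66938005417102 329.11939948961975 239.6537537904663 ['image', 'depth', 'fov_y', 'cx', 'cy', 'origin', 'orientation', 'o', 'T']
{'time': 0.1, 'joint_positions': array([-1.40111072e+00,  8.79123767e-02,  1.37209556e+00, -1.75839787e-05,
        1.68362986e+00, -1.03107083e-01]), 'qvel': array([ 0.00020968, -0.00138972, -0.00591232,  0.00052969,  0.00143527,
        0.00051431]), 'joint_torque': array([ 2.39125024e-03, -3.41253197e+01, -3.03301191e+01,  7.21494528e-02,
        3.04263749e-02, -1.01344317e-04]), 'tool_pos': array([ 0.1480824 , -0.52916707,  0.20440798]), 'ee_rot': array([-3.13955657e+00, -1.93111707e-04,  2.72790535e-01]), 'wrist_force': array([ 0.23335907,  0.08190795, -0.36519838]), 'wrist_torque': array([0.00209953, 0.0243261 , 0.01470187]), 'finger_force': 0.0, 'width': 0.09378415072325735}
```

View pics/top1.png

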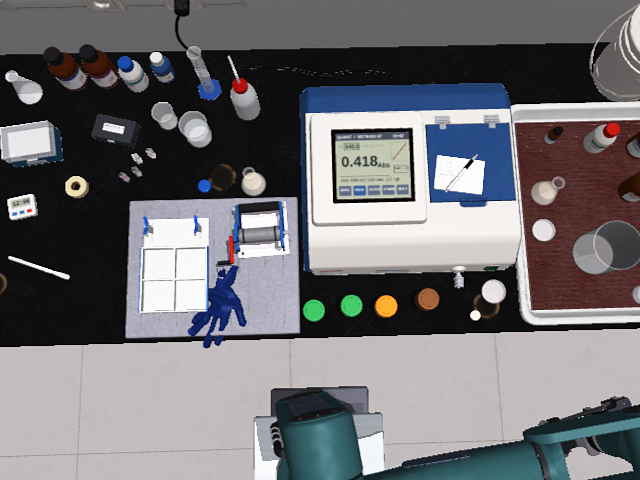

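View pics/scene1.png

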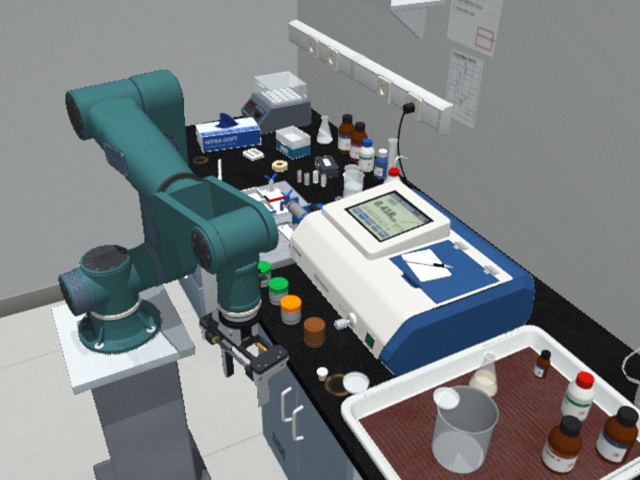

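Top view: jars with lids green (314,310), green (351,306), orange (386,306); brown look-alike (428,299), to be left alone. Stand at (260,228) with red lever (231,250), carrier at (174,280) with cradle notches at (146,225) and (197,225), glove at (222,303), flask (253,184), blue cap (205,186). So three jars are present. Next I'll take positions and an enlarged crop.

```bash
python3 - <<'E'
from h import *
z=np.load('top1.npz'); P=z['P']; im=z['im']
cv2.imwrite('pics/topc.png',cv2.resize(im[190:345,120:445,::-1],None,fx=2.46,fy=2.46,interpolation=cv2.INTER_CUBIC))
for n,u,v in [('g1',314,310),('g2',351,306),('o',386,306),('br',428,299)]:
    w=P[v-14:v+15,u-14:u+15].reshape(-1,3); w=w[(w[:,2]>.05)&(w[:,2]<.07)]
    print(n,len(w),((w.max(0)+w.min(0))/2).round(4),w.mean(0).round(4))
for u,v in [(141,245),(141,312),(208,312),(208,245),(146,222),(197,222),(145,235),(196,235),(220,260),(230,240),(236,210),(284,210),(284,248),(236,248),(260,205),(260,230),(220,262),(231,245),(222,303),(215,285),(150,205),(290,300),(160,270)]:
    print(u,v,P[v,u].round(3))
E
```

```text
g1 373 [0.4089 0.0014 0.0587] [0.4078 0.0006 0.0591]
g2 374 [ 0.4163 -0.0928  0.0588] [ 0.417  -0.0926  0.059 ]
o 380 [ 0.4139 -0.179   0.0583] [ 0.4134 -0.1785  0.059 ]
br 379 [ 0.4283 -0.2845  0.0598] [ 0.428  -0.2833  0.0593]
141 245 [0.587 0.439 0.029]
141 312 [0.415 0.425 0.056]
208 312 [0.411 0.264 0.04 ]
208 245 [0.58  0.266 0.041]
146 222 [0.633 0.409 0.092]
197 222 [0.629 0.283 0.094]
145 235 [0.611 0.427 0.038]
196 235 [0.607 0.296 0.041]
220 260 [ 0.315 -0.015  1.506]
230 240 [0.571 0.193 0.152]
236 210 [0.657 0.187 0.093]
284 210 [0.666 0.071 0.044]
284 248 [ 0.315 -0.015  1.506]
236 248 [0.553 0.18  0.142]
260 205 [0.666 0.127 0.102]
260 230 [0.597 0.124 0.13 ]
220 262 [0.52  0.217 0.149]
231 245 [0.56  0.191 0.147]
222 303 [0.432 0.228 0.049]
215 285 [0.479 0.249 0.033]
150 205 [0.692 0.419 0.029]
290 300 [0.436 0.06  0.028]
160 270 [0.521 0.387 0.033]
```

View pics/topc.png

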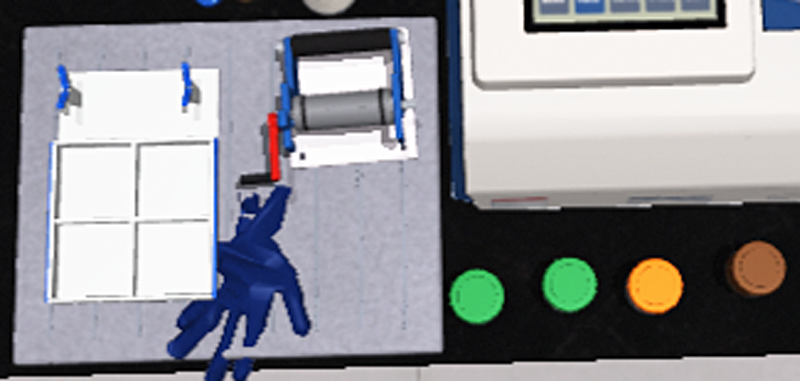

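Wrist view next: I'm moving to above the stand, going up first.

Emit:
move_arm --deltas '[0, 0, -0.1, 0, 0, -5, -1, 0, 0, -0.2, 2, -2, -10, -1, 0, 0, -0.3, 5, -6, -14.6, -1, 0, 0, -0.45, 9, -9, -14.6, -1, 0, 0, -0.6, 12, -12.5, -14.6, -1, 0, 0, -0.75, 15.5, -16, -14.6, -1, 0, 0, -0.9, 19, -20, -14.6, -1, 0, 0, -1.0, 22, -23.5, -14.6, -1]'

```text
time: 0.9
tool_pos: [0.2912, -0.2547, 0.3511]
ee_rot: [-3.142, -0.0, 1.277]
wrist_force: [0.9, -0.5, -0.0]
width: 0.094
finger_force: 0.0
```

```bash
cat >> h.py <<'E'
def to(pos,yaw):
    o=robot.get_obs(); M=rot(o); T=R.from_euler('xyz',[np.pi,0,yaw]).as_matrix()
    return 'turn',R.from_matrix(M.T@T).as_rotvec().round(3),'shift cm',(M.T@(np.array(pos)-o['tool_pos'])*100).round(2)
E
python3 - <<'E'
from h import *
print(robot.get_obs()); print(to([.48,.14,.36],1.55))
E
```

```text
{'time': 0.9, 'joint_positions': array([-8.65720197e-01, -2.56725768e-01,  1.40149268e+00,  2.11526936e-04,
        1.99700060e+00, -5.71851350e-01]), 'qvel': array([ 1.14037569, -0.35589316,  0.28385131,  0.00437673,  0.07054721,
        0.16107392]), 'joint_torque': array([ -5.47138497, -18.60077977, -30.06164432,  -0.16260135,
         0.24511917,  -0.34207438]), 'tool_pos': array([ 0.29116163, -0.25470182,  0.35109747]), 'ee_rot': array([-3.14154987e+00, -2.56600245e-04,  1.27701491e+00]), 'wrist_force': array([ 0.91425027, -0.5316147 , -0.0441324 ]), 'wrist_torque': array([-0.04691679, -0.10072045,  0.03072789]), 'finger_force': 0.0, 'width': 0.09401440080430024}
('turn', array([-0.   , -0.   , -0.273]), 'shift cm', array([43.25,  6.65, -0.88]))
```

Emit:
move_arm --deltas '[0, 0, -0.1, 4.5, 0.8, 0, -1, 0, 0, -0.2, 9, 1.6, 0, -1, 0, 0, -0.27, 13.5, 2.4, 0, -1, 0, 0, -0.27, 18, 3.2, 0, -1, 0, 0, -0.27, 22.5, 4, 0, -1, 0, 0, -0.27, 27, 4.8, 0, -1, 0, 0, -0.27, 31.5, 5.6, 0, -1, 0, 0, -0.27, 36, 6.4, 0, -1]'

```text
time: 1.7
tool_pos: [0.458, 0.0708, 0.3511]
ee_rot: [-3.141, 0.0, 1.543]
wrist_force: [0.5, -0.1, 0.4]
width: 0.0939
finger_force: 0.0
```

Emit:
move_arm --deltas '[0, 0, 0, 3, 0, 0, -1, 0, 0, 0, 6, 0, 0, -1, 0, 0, 0, 6, 0, 0, -1, 0, 0, 0, 6, 0, 0, -1]'

```text
time: 2.1
tool_pos: [0.4592, 0.1289, 0.3509]
ee_rot: [-3.14, 0.001, 1.544]
wrist_force: [-0.4, -0.7, 0.8]
width: 0.0941
finger_force: 0.0
```

```bash
python3 - <<'E'
from h import *
s=snap('wrist'); save(s,'w1.png'); np.savez('w1.npz',P=cloud(s),im=s['image'],T=s['T'],f=s['fov_y'],c=(s['cx'],s['cy']))
print(s['T_tool_cam'],s['fov_y'],s['cx'],s['cy'],s['o']['tool_pos'],s['o']['ee_rot'])
E
```

```text
[[ 2.42395860e-04  9.59331599e-01  2.82281464e-01  8.15835611e-02]
 [ 9.99999971e-01 -2.29583749e-04 -7.84639130e-05 -7.11904784e-04]
 [-1.04656743e-05  2.82281475e-01 -9.59331626e-01 -1.78856108e-01]
 [ 0.00000000e+00  0.00000000e+00  0.00000000e+00  1.00000000e+00]] 70.26088035256687 321.68148417270896 233.0701077194511 [0.45918406 0.12892208 0.35088559] [-3.14049158e+00  8.53781875e-04  1.54410452e+00]
```

View pics/w1.png

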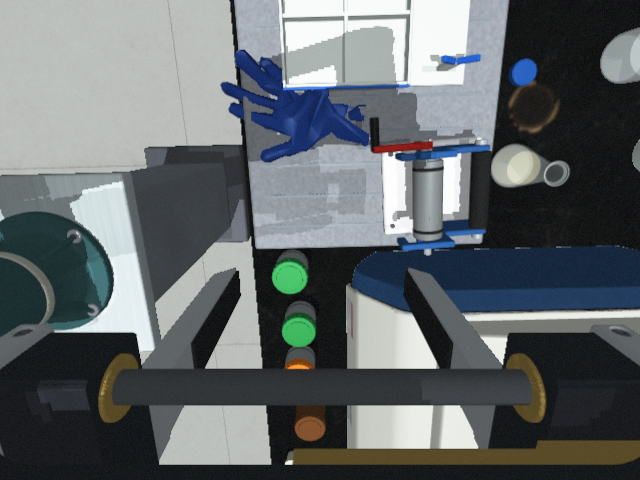

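Wrist view: roller at (428,200) with axle to (427,250), red lever from (432,146) to (375,147), grip bar (375,133); carrier upper right corner partially seen, jars at (290,277), (300,325).

```bash
cat > fit.py <<'E'
from h import *
from scipy.optimize import least_squares
def roller(P,box,zr=(.118,.145),r=.018):
    u0,v0,u1,v1=box; p=P[v0:v1,u0:u1].reshape(-1,3); p=p[(p[:,2]>zr[0])&(p[:,2]<zr[1])]
    ym=p[:,1].mean()
    f=lambda a:np.hypot(p[:,0]-a[0]-a[1]*(p[:,1]-ym),p[:,2]-a[2])-r
    a=least_squares(f,[p[:,0].mean(),0,p[:,2].mean()-r],loss='soft_l1',f_scale=.001).x
    k=p[np.abs(f(a))<.003]
    return len(k),a,ym,k[:,1].min(),k[:,1].max()
E
python3 - <<'E'
from fit import *
z=np.load('w1.npz'); P=z['P'];im=z['im'].astype(int)
n,a,ym,y0,y1=roller(P,(405,150,452,250)); yc=(y0+y1)/2
print(n,a,ym,y0,y1,'center',a[0]+a[1]*(yc-ym),yc,a[2],'yaw',-a[1])
z=np.load('top1.npz'); Q=z['P'];iq=z['im'].astype(int)
n,a,ym,y0,y1=roller(Q,(232,222,290,246)); yc=(y0+y1)/2
print('top',n,a,y0,y1,a[0]+a[1]*(yc-ym),yc)
m=(im.max(-1)<60)&(P[...,2]>.125)&(P[...,2]<.16); m[:, :365]=0;m[:,385:]=0;m[:115]=0;m[155:]=0
p=P[m];print('bar',len(p),p.min(0),p.max(0),np.median(p,0))
r=(im[...,0]>150)&(im[...,1]<60)&(im[...,2]<60)&(P[...,2]>.1);p=P[r];p=p[p[:,1]<.25];print('lever',len(p),p.min(0),p.max(0),np.polyfit(p[:,0],p[:,1],1))
# carrier from top view: wall tops
m=(Q[...,2]>.046)&(Q[...,2]<.062);m[:240]=0;m[320:]=0;m[:,:130]=0;m[:,215:]=0
m&=(iq.min(-1)>120)|((iq[...,2]>iq[...,0]+60)&(iq[...,1]>60))
p=Q[m];print(len(p),cv2.minAreaRect((p[:,:2]*1000).astype(np.float32)))
b=(Q[...,2]>.075)&(Q[...,2]<.115);b[:200]=0;b[245:]=0;b[:,:135]=0;b[:,205:]=0
for c in(slice(135,165),slice(185,205)):
    q=Q[:,c][b[:,c]];print('V',len(q),q.min(0),q.max(0),q.mean(0))
E
```

```text
2341 [ 0.58819256 -0.05718604  0.1144032 ] 0.12779354986854652 0.07145022847427895 0.1875042510226529 center 0.5880962739110234 0.12947723974846592 0.11440319636656252 yaw 0.057186036940250054
top 469 [ 0.59042828 -0.02570161  0.11607954] 0.06898824505723375 0.19043914418759816 0.5903144400891291 0.12971369462241594
bar 250 [0.51260378 0.18955857 0.13981074] [0.52182651 0.22411467 0.14710708] [0.51691729 0.20965314 0.14480465]
lever 2 [0.58055217 0.19526526 0.14368397] [0.58087043 0.19740633 0.14426534] [-6.72744823  4.10304098]
854 ((499.0992736816406, 348.23486328125), (171.1583709716797, 171.56161499023438), 89.8600845336914)
V 66 [0.60217611 0.40429902 0.07655984] [0.64342437 0.41335647 0.10642753] [0.62363255 0.40816608 0.09343958]
V 62 [0.60141298 0.28182817 0.07768212] [0.64630954 0.2900236  0.10751782] [0.62437147 0.28542744 0.09509256]
```

```bash
python3 - <<'E'
from h import *
print(to([.517,.2115,.12],1.628))
E
```

```text
('turn', array([-0.001,  0.001, -0.085]), 'shift cm', array([ 8.5 ,  5.56, 23.1 ]))
```

Emit:
move_arm --deltas '[0, 0, -0.05, 4, 2.6, 2, -1, 0, 0, -0.085, 8.5, 5.6, 4, -1, 0, 0, -0.085, 8.5, 5.6, 8, -1, 0, 0, -0.085, 8.5, 5.6, 12, -1, 0, 0, -0.085, 8.5, 5.6, 16, -1, 0, 0, -0.085, 8.5, 5.6, 19, -1, 0, 0, -0.085, 8.5, 5.6, 21.5, -1, 0, 0, -0.085, 8.5, 5.6, 23.1, -1]'

```text
time: 2.95
tool_pos: [0.5168, 0.2099, 0.1177]
ee_rot: [-3.138, 0.001, 1.625]
wrist_force: [-0.5, 0.1, 1.0]
width: 0.094
finger_force: 0.0
```

Emit:
move_arm --deltas '[0, 0, 0, 0, 0, 0, -1, 0, 0, 0, 0, 0, 0, 1, 0, 0, 0, 0, 0, 0, 1, 0, 0, 0, 0, 0, 0, 1, 0, 0, 0, 0, 0, 0, 1, 0, 0, 0, 0, 0, 0, 1, 0, 0, 0, 0, 0, 0, 1, 0, 0, 0, 0, 0, 0, 1]'

```text
time: 3.75
tool_pos: [0.5177, 0.2122, 0.1205]
ee_rot: [3.142, 0.0, 1.628]
wrist_force: [-0.4, 0.4, 0.4]
width: 0.0416
finger_force: 0.0
```

```bash
python3 - <<'E'
from h import *
o=robot.get_obs(); print(o); 
s=snap('wrist'); save(s,'w2.png')
# arc in tool coords
for t in (.25,.5,.75,1,1.25,1.5,1.75,1.98): print(t,(5.5*(1-np.cos(t))).round(2),(-5.5*np.sin(t)).round(2))
E
```

```text
{'time': 3.75, 'joint_positions': array([ 2.87760137e-01,  1.39926597e-01,  1.48193415e+00, -1.15374764e-04,
        1.51966757e+00,  2.30545411e-01]), 'qvel': array([ 0.00032589,  0.00270256,  0.00111023,  0.0017272 , -0.00106784,
       -0.00121595]), 'joint_torque': array([-1.15243188e-02, -3.55129874e+01, -2.95033318e+01,  7.44227855e-02,
       -1.93147098e-03,  7.99343798e-05]), 'tool_pos': array([0.51771294, 0.21221508, 0.12049694]), 'ee_rot': array([3.14150369e+00, 9.74740982e-05, 1.62801694e+00]), 'wrist_force': array([-0.36548049,  0.39474731,  0.37131199]), 'wrist_torque': array([-0.01702836, -0.0707019 , -0.01411615]), 'finger_force': 0.0, 'width': 0.041571477271384445}
0.25 0.17 -1.36
0.5 0.67 -2.64
0.75 1.48 -3.75
1 2.53 -4.63
1.25 3.77 -5.22
1.5 5.11 -5.49
1.75 6.48 -5.41
1.98 7.69 -5.05
```

View pics/w2.png

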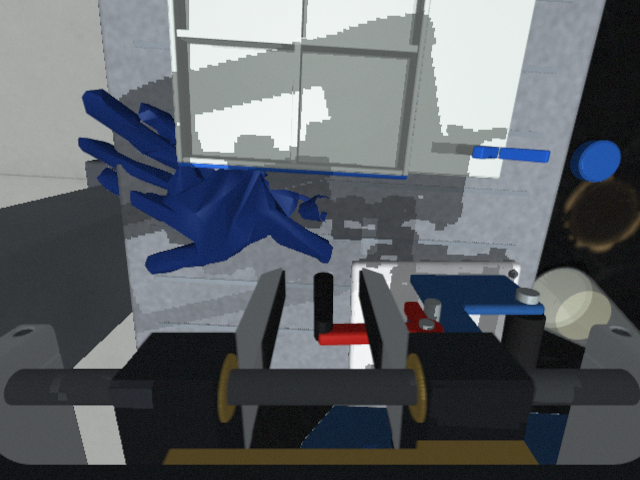

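Emit:
move_arm --deltas '[0, 0, 0, 0, 0, 0, 1, 0, 0, 0, 0, 0, 0, 1, 0, 0, 0, 0, 0, 0, 1, 0, 0, 0, 0, 0, 0, 1, 0, 0, 0, 0, 0, 0, 1, 0, 0, 0, 0, 0, 0, 1]'

```text
time: 4.4
tool_pos: [0.5184, 0.2122, 0.1205]
ee_rot: [3.14, -0.0, 1.628]
wrist_force: [3.7, 0.1, -1.5]
width: 0.0088
finger_force: 30.0
```

Emit:
move_arm --deltas '[0, 0, 0, 0.17, 0, 0, 1, 0, 0, 0, 0, 0.17, -1.36, 1, 0, 0, 0, 0, 0.4, -2, 1, 0, 0, 0, 0, 0.67, -2.64, 1, 0, 0, 0, 0, 1.05, -3.25, 1, 0, 0, 0, 0, 1.48, -3.75, 1, 0, 0, 0, 0, 2.0, -4.2, 1, 0, 0, 0, 0, 2.53, -4.63, 1]'

```text
time: 5.2
tool_pos: [0.5409, 0.2135, 0.1669]
ee_rot: [-3.136, 0.001, 1.628]
wrist_force: [-5.3, -1.4, -1.6]
width: 0.0089
finger_force: 30.0
```

Emit:
move_arm --deltas '[0, 0, 0, 0, 0.6, -0.32, 1, 0, 0, 0, 0, 1.24, -0.59, 1, 0, 0, 0, 0, 1.9, -0.77, 1, 0, 0, 0, 0, 2.58, -0.86, 1, 0, 0, 0, 0, 3.25, -0.87, 1, 0, 0, 0, 0, 3.95, -0.78, 1, 0, 0, 0, 0, 4.75, -0.57, 1, 0, 0, 0, 0, 5.2, -0.4, 1]'

```text
time: 6.0
tool_pos: [0.5958, 0.2166, 0.1729]
ee_rot: [3.139, -0.0, 1.628]
wrist_force: [-2.6, -0.6, 6.2]
width: 0.009
finger_force: 30.0
```

Emit:
move_arm --deltas '[0, 0, 0, 0, 0, 0, 1, 0, 0, 0, 0, 0, 0, -0.3, 0, 0, 0, 0, 0, 0, -0.3, 0, 0, 0, 0, 0, 0, -0.3, 0, 0, 0, 0, 0, 0, -0.3, 0, 0, 0, 0, 0, 0, -0.3]'

```text
time: 6.6
tool_pos: [0.5949, 0.2165, 0.1704]
ee_rot: [-3.141, 0.0, 1.628]
wrist_force: [0.7, -0.1, 1.2]
width: 0.0456
finger_force: 0.0
```

Emit:
move_arm --deltas '[0, 0, 0, 0, 0, -4, -0.3, 0, 0, 0, 0, 0, -8, -0.3, 0, 0, 0, -2, 0, -11, -0.3, 0, 0, 0, -6, 0, -11, -0.3, 0, 0, 0, -10, 0, -11, -0.3, 0, 0, 0, -12.5, 0, -11, -0.3, 0, 0, 0, -12.5, 0, -11, -0.3, 0, 0, 0, -12.5, 0, -11, -0.3]'

```text
time: 7.4
tool_pos: [0.602, 0.0917, 0.2807]
ee_rot: [-3.142, -0.001, 1.627]
wrist_force: [0.0, 0.4, 0.2]
width: 0.0611
finger_force: 0.0
```

```bash
python3 - <<'E'
from fit import *
s=snap('wrist'); save(s,'w3.png'); P=cloud(s); np.savez('w3.npz',P=P,im=s['image'])
print(s['o']['tool_pos'])
E
```

```text
[0.60202074 0.09169764 0.28065837]
```

View pics/w3.png

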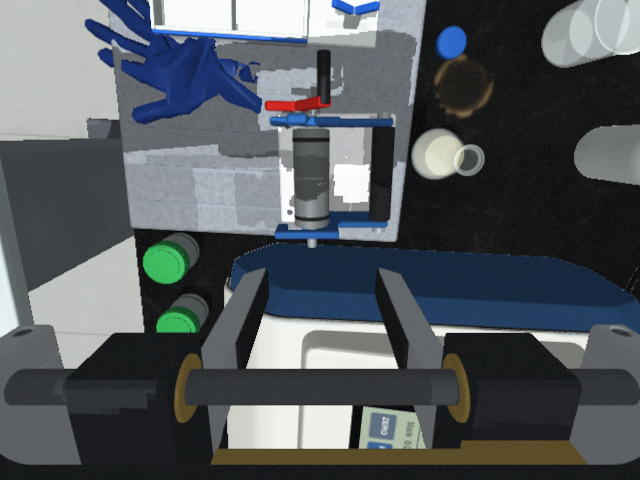

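The lever is open: its red arm at (297,103) and the bar (323,77) lean back. Roller body is at (311,128–228), right axle end at (311,247).

```bash
python3 - <<'E'
from fit import *
z=np.load('w3.npz'); P=z['P'];im=z['im'].astype(int)
n,a,ym,y0,y1=roller(P,(290,134,332,222)); print(n,a,ym,y0,y1)
for v in (122,126,128,130,132,222,225,228,230,232): print(v,P[v,311].round(4))
yc=.1295; print(a[0]+a[1]*(yc-ym)); p=[a[0]+a[1]*(yc-ym),yc]
print(to([p[0],yc,.096],1.57+.057))
E
```

```text
3051 [ 0.58805121 -0.05741828  0.11395558] 0.13139074669132741 0.08467203269923025 0.17242885455305132
122 [0.5865 0.182  0.1363]
126 [0.5861 0.1788 0.1191]
128 [0.5865 0.1769 0.1274]
130 [0.5867 0.1751 0.1323]
132 [0.5868 0.1733 0.1322]
222 [0.5908 0.0878 0.1317]
225 [0.591  0.085  0.1326]
228 [0.5911 0.0817 0.1321]
230 [0.5912 0.0786 0.1283]
232 [0.5914 0.0781 0.1339]
0.5881597685920826
('turn', array([-0.   , -0.001,  0.001]), 'shift cm', array([ 3.77, -1.17, 18.47]))
```

Emit:
move_arm --deltas '[0, 0, 0, 3.7, -1.17, 0, -0.3, 0, 0, 0, 3.7, -1.17, 4, -0.3, 0, 0, 0, 3.7, -1.17, 8, -0.3, 0, 0, 0, 3.7, -1.17, 12, -0.3, 0, 0, 0, 3.7, -1.17, 15, -0.3, 0, 0, 0, 3.7, -1.17, 17, -0.3, 0, 0, 0, 3.7, -1.17, 18.4, -0.3, 0, 0, 0, 3.7, -1.17, 18.4, -0.3]'

```text
time: 8.25
tool_pos: [0.5866, 0.129, 0.0942]
ee_rot: [-3.137, 0.0, 1.629]
wrist_force: [-0.7, -0.0, -0.8]
width: 0.0612
finger_force: 0.0
```

Emit:
move_arm --deltas '[0, 0, 0, 0, 0, 0, 1, 0, 0, 0, 0, 0, 0, 1, 0, 0, 0, 0, 0, 0, 1, 0, 0, 0, 0, 0, 0, 1, 0, 0, 0, 0, 0, 0, 1, 0, 0, 0, 0, 0, 0, 1]'

```text
time: 8.85
tool_pos: [0.589, 0.1281, 0.0982]
ee_rot: [3.139, -0.0, 1.628]
wrist_force: [-0.6, 0.2, 4.6]
width: 0.035
finger_force: 30.0
```

Emit:
move_arm --deltas '[0, 0, 0, 0, 0, -0.15, 1, 0, 0, 0, 0, 0, -0.3, 1, 0, 0, 0, 0, -0.4, -0.3, 1, 0, 0, 0, 0, -0.8, -0.3, 1, 0, 0, 0, 0, -1.2, -0.3, 1, 0, 0, 0, 0, -1.6, -0.3, 1, 0, 0, 0, 0, -1.85, -0.3, 1, 0, 0, 0, 0, -1.85, -0.3, 1]'

```text
time: 9.65
tool_pos: [0.5692, 0.1269, 0.0997]
ee_rot: [-3.141, 0.0, 1.628]
wrist_force: [-1.2, -0.4, -1.5]
width: 0.0353
finger_force: 30.0
```

```bash
python3 - <<'E'
from h import *
o=robot.get_obs(); print(o['tool_pos'],o['wrist_force'],o['wrist_torque'],o['width'])
s=snap('wrist'); save(s,'w4.png',(160,60,480,300),2)
E
```

```text
[0.56920135 0.12694542 0.099652  ] [-1.24658113 -0.44271723 -1.4902789 ] [ 0.0022337  -0.07637736  0.00350525] 0.035332843525120734
```

View pics/w4.png

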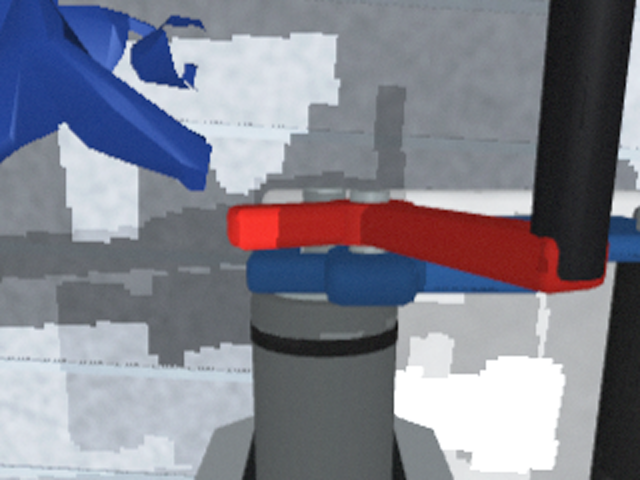

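Emit:
move_arm --deltas '[0, 0, 0, 0, 0, 0.4, 1, 0, 0, 0, 0, 0, 0.8, 1, 0, 0, 0, 0, 0, 1.2, 1, 0, 0, 0, 0, 0, 1.6, 1, 0, 0, 0, 0, 0, 2.0, 1, 0, 0, 0, 0, 0, 2.5, 1, 0, 0, 0, 0, 0, 3.1, 1, 0, 0, 0, 0, 0, 3.1, 1]'

```text
time: 10.5
tool_pos: [0.5689, 0.1268, 0.0673]
ee_rot: [-3.139, 0.0, 1.628]
wrist_force: [-1.1, 0.4, -2.7]
width: 0.0352
finger_force: 30.0
```

Emit:
move_arm --deltas '[0, 0, 0, 0, -1, 0, 1, 0, 0, 0, 0, -2, 0, 1, 0, 0, 0, 0, -3, 0, 1, 0, 0, 0, 0, -4.2, 0, 1, 0, 0, 0, 0, -5.5, 0, 1, 0, 0, 0, 0, -7, 0, 1, 0, 0, 0, 0, -8.5, 0, 1, 0, 0, 0, 0, -8.5, 0, 1]'

```text
time: 11.3
tool_pos: [0.4828, 0.1221, 0.0688]
ee_rot: [-3.141, 0.0, 1.628]
wrist_force: [0.0, 0.2, -2.5]
width: 0.0354
finger_force: 30.0
```

Emit:
move_arm --deltas '[0, 0, 0, 0, 0, -2, 1, 0, 0, 0, 0, 0, -5, 1, 0, 0, 0, 0, 0, -9, 1, 0, 0, 0, 0, 0, -13, 1, 0, 0, 0, 0, 0, -15, 1, 0, 0, 0, 0, 0, -15, 1]'

```text
time: 11.9
tool_pos: [0.4873, 0.1224, 0.2234]
ee_rot: [3.132, -0.001, 1.628]
wrist_force: [0.1, 0.4, -1.7]
width: 0.0354
finger_force: 30.0
```

```bash
python3 - <<'E'
from h import *
print(to([.50,.28,.25],1.571))
E
```

```text
('turn', array([ 0.01 , -0.001,  0.057]), 'shift cm', array([15.66,  2.19, -2.63]))
```

Emit:
move_arm --deltas '[0, 0, 0, 2, 0, -1, 1, 0, 0, 0.03, 6, 0.8, -2.6, 1, 0, 0, 0.057, 10, 1.5, -2.6, 1, 0, 0, 0.057, 13.5, 2.2, -2.6, 1, 0, 0, 0.057, 15.7, 2.2, -2.6, 1, 0, 0, 0.057, 15.7, 2.2, -2.6, 1, 0, 0, 0.057, 15.7, 2.2, -2.6, 1]'

```text
time: 12.6
tool_pos: [0.4974, 0.2798, 0.2426]
ee_rot: [-3.139, 0.002, 1.572]
wrist_force: [-0.5, -0.8, -1.7]
width: 0.0355
finger_force: 30.0
```

```bash
python3 - <<'E'
from h import *
s=snap('wrist'); save(s,'w5.png'); P=cloud(s); np.savez('w5.npz',P=P,im=s['image']); print(s['o']['tool_pos'],s['o']['wrist_force'])
E
```

```text
[0.49739769 0.27984847 0.24263657] [-0.48553787 -0.83838946 -1.67351111]
```

View pics/w5.png

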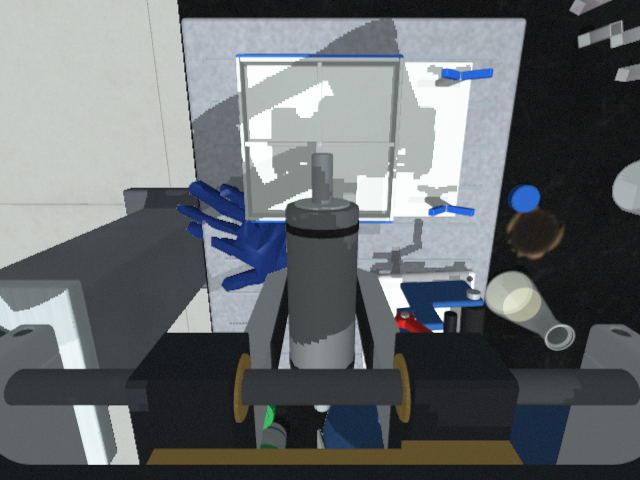

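Roller is held; carrier cells appear at (240–400, 57–220), V plates at (468,74) and (452,210), level view.

```bash
python3 - <<'E'
from fit import *
z=np.load('w5.npz'); P=z['P'];im=z['im'].astype(int)
b=(im[...,2]>im[...,0]+80)&(P[...,2]>.07)&(P[...,2]<.11)
for v0,v1 in((60,90),(198,222)):
    m=b.copy(); m[:v0]=0;m[v1:]=0;m[:,:420]=0;m[:,500:]=0; p=P[m]
    print('V',len(p),p.min(0).round(4),p.max(0).round(4),p.mean(0).round(4)); t=p[p[:,2]<p[:,2].min()+.006]; print('  low',t.mean(0).round(4))
m=(P[...,2]>.050)&(P[...,2]<.060);m[:45]=0;m[235:]=0;m[:,:230]=0;m[:,408:]=0;m[150:,280:360]=0
p=P[m]; r=cv2.minAreaRect((p[:,:2]*1000).astype(np.float32));print(len(p),r)
for lo,hi in((.415,.58),):
    pass
# roller: cyl fit in 3D, pixels box
p=P[205:330,295:350].reshape(-1,3);
t=p[np.abs(p[:,2]-.2785)<.012]
for y in np.arange(.26,.34,.015):
    q=t[np.abs(t[:,1]-y)<.006]
    if len(q)>20: print(y.round(3),q[:,2].max().round(4),np.median(q[q[:,2]>q[:,2].max()-.001][:,0]).round(4))
yy=P[190:240,322]; print(yy[::3].round(4))
E
```

```text
V 426 [0.599  0.4072 0.0825] [0.6434 0.4144 0.1042] [0.6227 0.4106 0.0953]
  low [0.6225 0.4107 0.0866]
V 312 [0.5995 0.2845 0.0847] [0.6426 0.2916 0.1053] [0.6229 0.2885 0.0953]
  low [0.6225 0.2887 0.088 ]
4144 ((485.48858642578125, 349.5462341308594), (169.41928100585938, 179.41171264648438), 89.83438873291016)
0.275 0.2778 0.4955
0.29 0.2778 0.496
0.305 0.2777 0.496
0.32 0.2781 0.4964
0.335 0.2729 0.4986
[[0.4968 0.3357 0.2623]
 [0.4968 0.3344 0.2626]
 [0.4968 0.3332 0.264 ]
 [0.4968 0.3318 0.2642]
 [0.4968 0.3301 0.2625]
 [0.4968 0.3294 0.2661]
 [0.4969 0.3292 0.2719]
 [0.4969 0.328  0.2726]
 [0.4969 0.3273 0.2756]
 [0.4969 0.3262 0.2765]
 [0.4969 0.3248 0.2761]
 [0.4969 0.3237 0.2773]
 [0.4969 0.322  0.2761]
 [0.4969 0.3206 0.2759]
 [0.4969 0.3196 0.2774]
 [0.4969 0.3181 0.2769]
 [0.4969 0.3167 0.2769]]
```

```bash
python3 - <<'E'
from h import *
print(to([.6235,.350,.16],1.571))
E
```

```text
('turn', array([-0.002,  0.002, -0.001]), 'shift cm', array([ 7.09, 12.6 ,  8.28]))
```

Emit:
move_arm --deltas '[0, 0, 0, 1.5, 2, 0, 1, 0, 0, 0, 3.5, 6, 0, 1, 0, 0, 0, 5.5, 10, 2, 1, 0, 0, 0, 7, 12.5, 5, 1, 0, 0, 0, 7, 12.5, 8, 1, 0, 0, 0, 7, 12.5, 8.5, 1, 0, 0, 0, 7, 12.5, 8.5, 1, 0, 0, 0, 7, 12.5, 8.5, 1]'

```text
time: 13.45
tool_pos: [0.6236, 0.3496, 0.1627]
ee_rot: [3.138, -0.001, 1.57]
wrist_force: [-0.9, 0.6, -1.0]
width: 0.0351
finger_force: 30.0
```

```bash
python3 - <<'E'
from h import *
print(robot.get_obs()['tool_pos'],to([.6235,.350,.0755],1.571))
E
```

```text
[0.62361676 0.34963249 0.16271765] ('turn', array([ 0.004, -0.001, -0.001]), 'shift cm', array([ 0.02, -0.04,  8.72]))
```

Emit:
move_arm --deltas '[0, 0, 0, 0, 0, 2, 1, 0, 0, 0, 0, 0, 4, 1, 0, 0, 0, 0, 0, 5.5, 1, 0, 0, 0, 0, 0, 6.7, 1, 0, 0, 0, 0, 0, 7.6, 1, 0, 0, 0, 0, 0, 8.3, 1, 0, 0, 0, 0, 0, 8.6, 1, 0, 0, 0, 0, 0, 8.6, 1]'

```text
time: 14.25
tool_pos: [0.6226, 0.3502, 0.076]
ee_rot: [3.141, -0.0, 1.571]
wrist_force: [-4.1, -0.6, 3.5]
width: 0.0355
finger_force: 30.0
```

Emit:
move_arm --deltas '[0, 0, 0, 0, 0, 0, 1, 0, 0, 0, 0, 0, 0, 1]'

```text
time: 14.45
tool_pos: [0.6226, 0.3502, 0.076]
ee_rot: [3.141, -0.0, 1.571]
wrist_force: [-5.3, -1.0, 5.8]
width: 0.035
finger_force: 30.0
```

Emit:
move_arm --deltas '[0, 0, 0, 0, -0.1, 0, 1, 0, 0, 0, 0, -0.15, 0.1, 1, 0, 0, 0, 0, -0.15, 0.15, 1, 0, 0, 0, 0, -0.15, 0.15, 1]'

```text
time: 14.85
tool_pos: [0.6226, 0.3502, 0.0759]
ee_rot: [3.137, -0.001, 1.571]
wrist_force: [-3.9, -1.6, 9.8]
width: 0.0354
finger_force: 30.0
```

Emit:
move_arm --deltas '[0, 0, 0, 0, 0, -0.1, -0.3, 0, 0, 0, 0, 0, -0.1, -0.3, 0, 0, 0, 0, 0, -0.1, -0.3, 0, 0, 0, 0, 0, -0.1, -0.3, 0, 0, 0, 0, 0, -2, -0.3, 0, 0, 0, 0, 0, -5, -0.3, 0, 0, 0, 0, 0, -9, -0.3, 0, 0, 0, 0, 0, -13, -0.3]'

```text
time: 15.65
tool_pos: [0.621, 0.3499, 0.2022]
ee_rot: [-3.14, 0.001, 1.571]
wrist_force: [0.7, -0.0, -0.4]
width: 0.061
finger_force: 0.0
```

Emit:
move_arm --deltas '[0, 0, 0, -3, -3, -3, -0.3, 0, 0, 0, -7, -7, -6, -0.3, 0, 0, 0, -10, -10, -8, -0.3, 0, 0, 0, -10, -12, -8, -0.3, 0, 0, 0, -10, -12, -8, -0.3, 0, 0, 0, -10, -12, -8, -0.3]'

```text
time: 16.25
tool_pos: [0.5015, 0.2502, 0.2825]
ee_rot: [3.14, -0.0, 1.571]
wrist_force: [-0.6, 0.3, -0.4]
width: 0.061
finger_force: 0.0
```

```bash
python3 - <<'E'
from fit import *
s=snap('wrist'); save(s,'w6.png'); P=cloud(s); np.savez('w6.npz',P=P,im=s['image']); print(s['o']['tool_pos'],s['o']['wrist_force'])
m=(P[...,2]>.103)&(P[...,2]<.118)&(abs(P[...,0]-.622)<.03)&(abs(P[...,1]-.35)<.05); q=P[m]
f=lambda a:np.hypot(q[:,0]-a[0]-a[1]*(q[:,1]-.35),q[:,2]-a[2]-a[3]*(q[:,1]-.35))-.018
print(least_squares(f,[.622,0,.092,0],loss='soft_l1',f_scale=.001).x,q[:,1].min(),q[:,1].max())
t=snap('top'); Q=cloud(t)
for n,u,v in [('g1',314,310),('g2',351,306),('o',386,306),('br',428,299)]:
    w=Q[v-14:v+15,u-14:u+15].reshape(-1,3); w=w[(w[:,2]>.05)&(w[:,2]<.07)]
    print(n,len(w),((w.max(0)+w.min(0))/2).round(4))
E
```

```text
[0.50153924 0.25017993 0.28253807] [-0.64181474  0.31170307 -0.402236  ]
[ 6.21089462e-01  2.42415997e-03  9.13833384e-02 -2.02895114e-05] 0.301873712344131 0.3992108034259596
g1 372 [0.4087 0.0014 0.0595]
g2 372 [ 0.4184 -0.093   0.059 ]
o 381 [ 0.4139 -0.1782  0.0593]
br 379 [ 0.4279 -0.2839  0.0598]
```

View pics/w6.png

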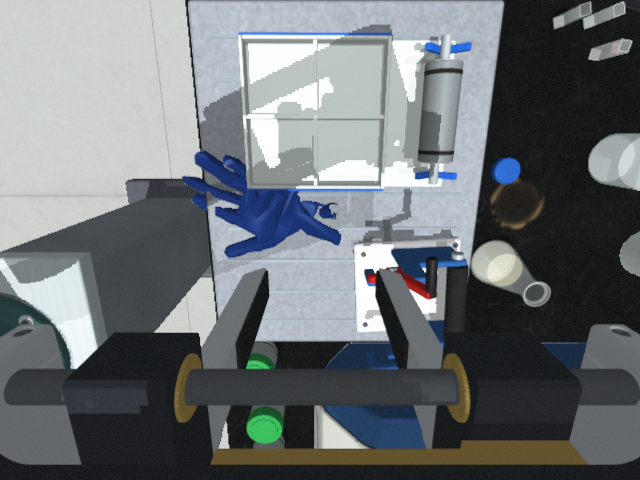

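Roller lies level in both V notches (u 437, v 35–185). Jars haven't moved. Now the jars, with yaw = π so the camera side stays away from the photometer.

```bash
python3 - <<'E'
from h import *
z=np.load('w6.npz'); P=z['P']
print(P[117,316],P[117,240],P[117,385],P[36,316],P[188,316])
print(to([.4087,.0014,.20],np.pi)); print(to([.4087,.0014,.03],np.pi))
E
```

```text
[0.49468809 0.34900877 0.05229783] [0.40328426 0.34992757 0.02984734] [0.57239875 0.34886132 0.05640926] [0.49510555 0.43003556 0.05641526] [0.4944058  0.26882261 0.0572668 ]
('turn', array([-2.000e-03, -1.000e-03, -1.571e+00]), 'shift cm', array([-24.89,  -9.32,   8.12]))
('turn', array([-2.000e-03, -1.000e-03, -1.571e+00]), 'shift cm', array([-24.88,  -9.29,  25.12]))
```

Emit:
move_arm --deltas '[0, 0, -0.14, -3, -1.5, 0, -0.6, 0, 0, -0.28, -7, -3, 0, -0.6, 0, 0, -0.42, -11, -5, 1, -0.6, 0, 0, -0.56, -15, -7, 3, -0.6, 0, 0, -0.7, -19, -8.5, 5, -0.6, 0, 0, -0.84, -22, -9.3, 7, -0.6, 0, 0, -0.98, -24, -9.3, 8, -0.6, 0, 0, -1.12, -24.9, -9.3, 8.1, -0.6]'

```text
time: 17.15
tool_pos: [0.4076, -0.0005, 0.1981]
ee_rot: [-3.139, -0.005, 2.694]
wrist_force: [0.7, 0.6, 0.8]
width: 0.0751
finger_force: 0.0
```

Emit:
move_arm --deltas '[0, 0, -0.14, 0, 0, 0, -0.6, 0, 0, -0.28, 0, 0, 0, -0.6, 0, 0, -0.42, 0, 0, 0, -0.6, 0, 0, -0.45, 0, 0, 0, -0.6, 0, 0, -0.45, 0, 0, 0, -0.6, 0, 0, -0.45, 0, 0, 0, -0.6]'

```text
time: 17.75
tool_pos: [0.4088, 0.0011, 0.2004]
ee_rot: [3.141, -0.002, 3.14]
wrist_force: [-0.3, 0.3, 0.5]
width: 0.0751
finger_force: 0.0
```

```bash
python3 - <<'E'
from h import *
print(robot.get_obs()['joint_positions']); print(to([.4087,.0014,.03],np.pi))
E
```

```text
[-1.36077696e-01 -2.31130444e-01  1.67888731e+00 -9.40569040e-05
  1.69567210e+00 -1.70549025e+00]
('turn', array([ 0.   , -0.002, -0.001]), 'shift cm', array([-0.02,  0.03, 17.04]))
```

Emit:
move_arm --deltas '[0, 0, 0, 0, 0, 4, -0.6, 0, 0, 0, 0, 0, 8, -0.6, 0, 0, 0, 0, 0, 12, -0.6, 0, 0, 0, 0, 0, 15, -0.6, 0, 0, 0, 0, 0, 16.5, -0.6, 0, 0, 0, 0, 0, 17, -0.6, 0, 0, 0, 0, 0, 17, -0.6, 0, 0, 0, 0, 0, 17, -0.6]'

```text
time: 18.55
tool_pos: [0.409, 0.001, 0.0315]
ee_rot: [-3.141, 0.001, 3.141]
wrist_force: [1.3, -0.5, 0.4]
width: 0.075
finger_force: 0.0
```

Emit:
move_arm --deltas '[0, 0, 0, 0, 0, 0, 1, 0, 0, 0, 0, 0, 0, 1, 0, 0, 0, 0, 0, 0, 1, 0, 0, 0, 0, 0, 0, 1, 0, 0, 0, 0, 0, 0, 1, 0, 0, 0, 0, 0, -1, 1, 0, 0, 0, 0, 0, -3, 1, 0, 0, 0, 0, 0, -5, 1]'

```text
time: 19.35
tool_pos: [0.4069, 0.0002, 0.0807]
ee_rot: [-3.139, -0.004, 3.141]
wrist_force: [-0.4, -0.1, -3.8]
width: 0.0537
finger_force: 30.0
```

```bash
python3 - <<'E'
from h import *
print(to([.534,.3895,.18],np.pi)); print(to([.534,.3895,.0645],np.pi))
E
```

```text
('turn', array([-0.002, -0.004, -0.001]), 'shift cm', array([-12.63,  38.92, -10.06]))
('turn', array([-0.002, -0.004, -0.001]), 'shift cm', array([-12.67,  38.95,   1.49]))
```

Emit:
move_arm --deltas '[0, 0, 0, 0, 0, -4, 1, 0, 0, 0, 0, 2, -8, 1, 0, 0, 0, -1.5, 6.5, -10, 1, 0, 0, 0, -3, 11, -10, 1, 0, 0, 0, -4.5, 15.5, -10, 1, 0, 0, 0, -6, 20, -10, 1, 0, 0, 0, -7.5, 24.5, -10, 1, 0, 0, 0, -9, 29, -10, 1]'

```text
time: 20.15
tool_pos: [0.4988, 0.2916, 0.1801]
ee_rot: [-3.138, -0.001, 3.14]
wrist_force: [0.8, -0.9, -3.5]
width: 0.0537
finger_force: 30.0
```

Emit:
move_arm --deltas '[0, 0, 0, -1.5, 4, 0, 1, 0, 0, 0, -3, 8, 0, 1, 0, 0, 0, -3.5, 9.9, 0, 1, 0, 0, 0, -3.5, 9.9, 3, 1, 0, 0, 0, -3.5, 9.9, 6, 1, 0, 0, 0, -3.5, 9.9, 6, 1, 0, 0, 0, -3.5, 9.9, 6, 1]'

```text
time: 20.85
tool_pos: [0.5333, 0.3888, 0.1197]
ee_rot: [-3.138, -0.003, 3.14]
wrist_force: [-0.1, 1.8, -3.0]
width: 0.0533
finger_force: 30.0
```

```bash
python3 - <<'E'
from h import *
print(to([.534,.3895,.067],np.pi))
E
```

```text
('turn', array([-0.003, -0.003, -0.001]), 'shift cm', array([-0.08,  0.08,  5.27]))
```

Lower, release with a small opening, go up and back over to the next jar.

Emit:
move_arm --deltas '[0, 0, 0, 0, 0, 2, 1, 0, 0, 0, 0, 0, 3.5, 1, 0, 0, 0, 0, 0, 4.5, 1, 0, 0, 0, 0, 0, 5, 1, 0, 0, 0, 0, 0, 5.3, 1, 0, 0, 0, 0, 0, 5.4, 1, 0, 0, 0, 0, 0, 5.4, 1]'

```text
time: 21.55
tool_pos: [0.534, 0.3902, 0.0678]
ee_rot: [3.141, 0.001, 3.141]
wrist_force: [0.3, 0.2, -3.7]
width: 0.0534
finger_force: 30.0
```

Emit:
move_arm --deltas '[0, 0, 0, 0, 0, 0, -0.4, 0, 0, 0, 0, 0, 0, -0.4, 0, 0, 0, 0, 0, 0, -0.4, 0, 0, 0, 0, 0, -2, -0.4, 0, 0, 0, 0, 0, -5, -0.4, 0, 0, 0, 0, 0, -9, -0.4, 0, 0, 0, 0, 0, -13, -0.4, 0, 0, 0, 0, 0, -14, -0.4]'

```text
time: 22.35
tool_pos: [0.5358, 0.3913, 0.2149]
ee_rot: [3.135, 0.01, 3.141]
wrist_force: [0.6, 0.5, 1.2]
width: 0.0657
finger_force: 0.0
```

```bash
cat > look.py <<'E'
from h import *
t=snap('top'); Q=cloud(t); im=t['image'].astype(int)
hsv=cv2.cvtColor(t['image'],cv2.COLOR_RGB2HSV)
for n,a,b in(('green',50,85),('orange',12,22),('brown',4,12)):
    m=((hsv[...,0]>=a)&(hsv[...,0]<=b)&(hsv[...,1]>130)&(hsv[...,2]>90)&(Q[...,2]>.045)&(Q[...,2]<.11)&(Q[...,0]<.6)&(Q[...,0]>.3)&(Q[...,1]>-.33)).astype(np.uint8)
    k,l,st,c=cv2.connectedComponentsWithStats(m)
    for i in range(1,k):
        if st[i,4]>120:
            w=Q[l==i]; print(n,st[i,4],c[i].round(),((w.max(0)+w.min(0))/2).round(4),np.median(w[:,2]).round(4))
E
python3 look.py; python3 -c "
from h import *
print(to([.4184,-.093,.2],np.pi))"
```

```text
green 368 [351. 305.] [ 0.4163 -0.0926  0.059 ] 0.0596
orange 367 [386. 306.] [ 0.4138 -0.1777  0.0584] 0.0594
brown 360 [428. 299.] [ 0.4282 -0.2836  0.0592] 0.0591
('turn', array([ 0.006,  0.01 , -0.001]), 'shift cm', array([ 11.7 , -48.44,   1.02]))
```

Emit:
move_arm --deltas '[0, 0, 0, 1, -4, 0, -0.6, 0, 0, 0, 2, -8.5, 0, -0.6, 0, 0, 0, 3, -13, 0, -0.6, 0, 0, 0, 4.2, -17.5, 0, -0.6, 0, 0, 0, 5.3, -22, 0, -0.6, 0, 0, 0, 6.4, -26.5, 0, -0.6, 0, 0, 0, 7.5, -31, 0, -0.6, 0, 0, 0, 8.6, -35.5, 0, -0.6]'

```text
time: 23.2
tool_pos: [0.4459, 0.0335, 0.2053]
ee_rot: [-3.141, -0.002, 3.141]
wrist_force: [0.4, -0.6, 0.2]
width: 0.0754
finger_force: 0.0
```

Emit:
move_arm --deltas '[0, 0, 0, 1.1, -4.5, 0, -0.6, 0, 0, 0, 2.2, -9, 0, -0.6, 0, 0, 0, 3.1, -12.7, 0, -0.6, 0, 0, 0, 3.1, -12.7, 3, -0.6, 0, 0, 0, 3.1, -12.7, 6, -0.6, 0, 0, 0, 3.1, -12.7, 6, -0.6, 0, 0, 0, 3.1, -12.7, 6, -0.6]'

```text
time: 23.9
tool_pos: [0.4155, -0.0916, 0.1462]
ee_rot: [3.141, -0.003, 3.141]
wrist_force: [-0.3, 0.1, 0.0]
width: 0.075
finger_force: 0.0
```

```bash
python3 look.py; python3 -c "
from h import *
print(to([.417,-.0928,.03],np.pi))"
```

```text
green 369 [154. 262.] [0.5312 0.3877 0.0938] 0.0931
orange 134 [428. 300.] [ 0.4218 -0.2822  0.0579] 0.0597
brown 360 [428. 298.] [ 0.4281 -0.2834  0.0575] 0.0593
('turn', array([-0.,  0., -0.]), 'shift cm', array([-0.05, -0.1 , 11.76]))
```

First jar stands in the back-left cell. On to the second green jar.

Emit:
move_arm --deltas '[0, 0, 0, 0, -0.1, 3, -0.6, 0, 0, 0, 0, -0.1, 6, -0.6, 0, 0, 0, 0, -0.1, 9, -0.6, 0, 0, 0, 0, -0.1, 11, -0.6, 0, 0, 0, 0, -0.1, 11.7, -0.6, 0, 0, 0, 0, -0.1, 11.7, -0.6, 0, 0, 0, 0, -0.1, 11.7, -0.6]'

```text
time: 24.65
tool_pos: [0.4179, -0.0933, 0.0321]
ee_rot: [-3.14, 0.003, 3.141]
wrist_force: [-0.9, 0.6, 1.1]
width: 0.0752
finger_force: 0.0
```

Emit:
move_arm --deltas '[0, 0, 0, 0, 0, 0, 1, 0, 0, 0, 0, 0, 0, 1, 0, 0, 0, 0, 0, 0, 1, 0, 0, 0, 0, 0, 0, 1, 0, 0, 0, 0, 0, 0, 1, 0, 0, 0, 0, 0, -1, 1, 0, 0, 0, 0, 0, -3, 1, 0, 0, 0, 0, 0, -5, 1]'

```text
time: 25.45
tool_pos: [0.4152, -0.0933, 0.08]
ee_rot: [-3.141, -0.003, 3.141]
wrist_force: [1.1, -0.6, -1.9]
width: 0.0536
finger_force: 30.0
```

```bash
python3 -c "
from h import *
print(to([.534,.3095,.18],np.pi))"
```

```text
('turn', array([-0.001, -0.003, -0.001]), 'shift cm', array([-11.81,  40.28, -10.07]))
```

Emit:
move_arm --deltas '[0, 0, 0, 0, 0, -4, 1, 0, 0, 0, 0, 2, -8, 1, 0, 0, 0, 0, 6.5, -10, 1, 0, 0, 0, -0.5, 11, -10, 1, 0, 0, 0, -1, 15.5, -10, 1, 0, 0, 0, -1.5, 20, -10, 1, 0, 0, 0, -2, 24.5, -10, 1, 0, 0, 0, -2.5, 29, -10, 1]'

```text
time: 26.25
tool_pos: [0.4414, 0.1981, 0.18]
ee_rot: [-3.139, 0.0, 3.14]
wrist_force: [-0.2, -0.5, -2.7]
width: 0.0534
finger_force: 30.0
```

Emit:
move_arm --deltas '[0, 0, 0, -0.3, 4.5, 0, 1, 0, 0, 0, -0.7, 9, 0, 1, 0, 0, 0, -1.1, 13.5, 0, 1, 0, 0, 0, -1.1, 18, 0, 1, 0, 0, 0, -1.1, 19.2, 1, 1, 0, 0, 0, -1.1, 19.2, 4, 1, 0, 0, 0, -1.1, 19.2, 6, 1, 0, 0, 0, -1.1, 19.2, 6, 1]'

```text
time: 27.05
tool_pos: [0.4505, 0.3864, 0.115]
ee_rot: [-3.134, -0.008, 3.14]
wrist_force: [-0.3, -0.6, -3.2]
width: 0.0534
finger_force: 30.0
```

```bash
python3 look.py;python3 -c "
from h import *
print(to([.454,.3895,.066],np.pi))"
```

```text
green 370 [154. 262.] [0.5324 0.3933 0.0753] 0.0932
orange 368 [386. 306.] [ 0.4136 -0.1773  0.0583] 0.0595
brown 358 [428. 298.] [ 0.4283 -0.2837  0.0588] 0.0592
('turn', array([-0.004, -0.004, -0.001]), 'shift cm', array([-0.25,  0.25,  5.15]))
```

Emit:
move_arm --deltas '[0, 0, 0, -0.1, 0.1, 2, 1, 0, 0, 0, -0.1, 0.1, 3.5, 1, 0, 0, 0, -0.1, 0.1, 4.5, 1, 0, 0, 0, -0.1, 0.1, 5, 1, 0, 0, 0, -0.1, 0.1, 5.3, 1, 0, 0, 0, -0.1, 0.1, 5.4, 1, 0, 0, 0, -0.1, 0.1, 5.4, 1]'

```text
time: 27.8
tool_pos: [0.454, 0.3902, 0.0668]
ee_rot: [3.141, 0.001, 3.141]
wrist_force: [-0.4, -0.2, -1.5]
width: 0.0537
finger_force: 30.0
```

Emit:
move_arm --deltas '[0, 0, 0, 0, 0, 0, -0.4, 0, 0, 0, 0, 0, 0, -0.4, 0, 0, 0, 0, 0, 0, -0.4, 0, 0, 0, 0, 0, -2, -0.4, 0, 0, 0, 0, 0, -5, -0.4, 0, 0, 0, 0, 0, -9, -0.4, 0, 0, 0, 0, 0, -13, -0.4, 0, 0, 0, 0, 0, -14, -0.4]'

```text
time: 28.6
tool_pos: [0.4557, 0.3916, 0.2132]
ee_rot: [3.135, 0.009, 3.141]
wrist_force: [0.1, 0.1, 0.1]
width: 0.0656
finger_force: 0.0
```

```bash
python3 look.py;python3 -c "
from h import *
print(to([.4138,-.178,.2],np.pi))"
```

```text
green 237 [154. 259.] [0.5375 0.3937 0.0745] 0.0932
orange 368 [386. 306.] [ 0.4137 -0.1781  0.059 ] 0.0595
brown 358 [428. 298.] [ 0.4281 -0.2827  0.0607] 0.0595
('turn', array([ 0.006,  0.009, -0.001]), 'shift cm', array([  4.15, -56.96,   0.87]))
```

Now the orange jar.

Emit:
move_arm --deltas '[0, 0, 0, 0.3, -4.5, 0, -0.6, 0, 0, 0, 0.6, -9, 0, -0.6, 0, 0, 0, 0.9, -13.5, 0, -0.6, 0, 0, 0, 1.2, -18, 0, -0.6, 0, 0, 0, 1.5, -22.5, 0, -0.6, 0, 0, 0, 1.8, -27, 0, -0.6, 0, 0, 0, 2.2, -31.5, 0, -0.6, 0, 0, 0, 2.6, -36, 0, -0.6]'

```text
time: 29.45
tool_pos: [0.4262, 0.0285, 0.2044]
ee_rot: [-3.142, -0.002, 3.141]
wrist_force: [-0.6, -0.5, 0.1]
width: 0.0749
finger_force: 0.0
```

Emit:
move_arm --deltas '[0, 0, 0, 0.4, -4.5, 0, -0.6, 0, 0, 0, 0.8, -9, 0, -0.6, 0, 0, 0, 1.2, -13.5, 0, -0.6, 0, 0, 0, 1.4, -18, 0, -0.6, 0, 0, 0, 1.4, -20.7, 2, -0.6, 0, 0, 0, 1.4, -20.7, 5, -0.6, 0, 0, 0, 1.4, -20.7, 6, -0.6, 0, 0, 0, 1.4, -20.7, 6, -0.6]'

```text
time: 30.25
tool_pos: [0.4115, -0.1757, 0.1432]
ee_rot: [3.138, -0.005, 3.141]
wrist_force: [0.3, 0.8, 1.1]
width: 0.075
finger_force: 0.0
```

```bash
python3 look.py;python3 -c "
from h import *
print(to([.4138,-.178,.03],np.pi))"
```

```text
green 368 [154. 262.] [0.5317 0.3937 0.0759] 0.0933
green 377 [153. 295.] [0.4533 0.3943 0.0736] 0.0931
('turn', array([ 0.001, -0.002, -0.   ]), 'shift cm', array([-0.14, -0.21, 11.51]))
```

```bash
python3 - <<'E'
from h import *
s=snap('wrist'); P=cloud(s); hsv=cv2.cvtColor(s['image'],cv2.COLOR_RGB2HSV)
m=(hsv[...,0]>=12)&(hsv[...,0]<=22)&(hsv[...,1]>130)&(hsv[...,2]>90)&(P[...,2]>.05)&(P[...,2]<.065)
w=P[m]; print(len(w),w.min(0),w.max(0),w.mean(0)); print(s['o']['tool_pos'])
E
```

```text
6344 [ 0.38424429 -0.30867628  0.0500798 ] [ 0.45256721 -0.14990177  0.06165396] [ 0.41718638 -0.22759656  0.05795891]
[ 0.41263098 -0.17608795  0.14515525]
```

Emit:
move_arm --deltas '[0, 0, 0, 0, 0, 3, -0.6, 0, 0, 0, 0, 0, 6, -0.6, 0, 0, 0, 0, 0, 9, -0.6, 0, 0, 0, 0, 0, 11, -0.6, 0, 0, 0, 0, 0, 11.6, -0.6, 0, 0, 0, 0, 0, 11.6, -0.6, 0, 0, 0, 0, 0, 11.6, -0.6]'

```text
time: 31.05
tool_pos: [0.4147, -0.1774, 0.0322]
ee_rot: [-3.14, 0.003, 3.141]
wrist_force: [-1.3, 0.3, 1.1]
width: 0.0752
finger_force: 0.0
```

Emit:
move_arm --deltas '[0, 0, 0, 0, 0, 0, 1, 0, 0, 0, 0, 0, 0, 1, 0, 0, 0, 0, 0, 0, 1, 0, 0, 0, 0, 0, 0, 1, 0, 0, 0, 0, 0, 0, 1, 0, 0, 0, 0, 0, -1, 1, 0, 0, 0, 0, 0, -3, 1, 0, 0, 0, 0, 0, -5, 1]'

```text
time: 31.85
tool_pos: [0.412, -0.1769, 0.0796]
ee_rot: [3.141, -0.003, 3.141]
wrist_force: [1.3, 1.1, -2.8]
width: 0.0536
finger_force: 30.0
```

```bash
python3 -c "
from h import *
print(to([.454,.3085,.18],np.pi))"
```

```text
('turn', array([ 0.   , -0.003, -0.001]), 'shift cm', array([ -4.12,  48.54, -10.04]))
```

Emit:
move_arm --deltas '[0, 0, 0, 0, 0, -4, 1, 0, 0, 0, 0, 2, -8, 1, 0, 0, 0, 0, 6.5, -10, 1, 0, 0, 0, -0.5, 11, -10, 1, 0, 0, 0, -1, 15.5, -10, 1, 0, 0, 0, -1.5, 20, -10, 1, 0, 0, 0, -2.5, 24.5, -10, 1, 0, 0, 0, -3.5, 29, -10, 1]'

```text
time: 32.65
tool_pos: [0.4481, 0.1142, 0.1797]
ee_rot: [-3.14, -0.0, 3.14]
wrist_force: [0.8, 0.1, -3.1]
width: 0.0534
finger_force: 30.0
```

Emit:
move_arm --deltas '[0, 0, 0, -1.5, 4.5, 0, 1, 0, 0, 0, -3, 9, 0, 1, 0, 0, 0, -5, 13.5, 0, 1, 0, 0, 0, -7, 17.5, 0, 1, 0, 0, 0, -8.5, 19.6, 1, 1, 0, 0, 0, -8.5, 19.6, 4, 1, 0, 0, 0, -8.5, 19.6, 5, 1, 0, 0, 0, -8.5, 19.6, 5, 1]'

```text
time: 33.45
tool_pos: [0.5317, 0.3075, 0.1264]
ee_rot: [-3.137, -0.007, 3.14]
wrist_force: [0.0, -0.4, -3.7]
width: 0.0535
finger_force: 30.0
```

```bash
python3 look.py;python3 -c "
from h import *
print(robot.get_obs()['tool_pos'],to([.534,.308,.066],np.pi))"
```

```text
green 277 [155. 293.] [0.4547 0.3833 0.0938] 0.0933
brown 361 [428. 298.] [ 0.4281 -0.2829  0.0586] 0.0594
[0.5328066  0.30790381 0.12874708] ('turn', array([-0.002, -0.003, -0.001]), 'shift cm', array([-0.14,  0.02,  6.27]))
```

Emit:
move_arm --deltas '[0, 0, 0, 0, 0, 2, 1, 0, 0, 0, 0, 0, 4, 1, 0, 0, 0, 0, 0, 5.3, 1, 0, 0, 0, 0, 0, 5.9, 1, 0, 0, 0, 0, 0, 6.3, 1, 0, 0, 0, 0, 0, 6.5, 1, 0, 0, 0, 0, 0, 6.5, 1]'

```text
time: 34.2
tool_pos: [0.534, 0.3091, 0.0659]
ee_rot: [3.141, 0.001, 3.141]
wrist_force: [-0.2, 0.8, -3.6]
width: 0.0533
finger_force: 30.0
```

Emit:
move_arm --deltas '[0, 0, 0, 0, 0, 0, -0.32, 0, 0, 0, 0, 0, 0, -0.32, 0, 0, 0, 0, 0, 0, -0.32, 0, 0, 0, 0, 0, -2, -0.32, 0, 0, 0, 0, 0, -5, -0.32, 0, 0, 0, 0, 0, -9, -0.32, 0, 0, 0, 0, 0, -13, -0.32, 0, 0, 0, 0, 0, -16, -0.32]'

```text
time: 35.0
tool_pos: [0.5343, 0.3093, 0.2293]
ee_rot: [3.14, 0.004, 3.141]
wrist_force: [1.4, 0.3, 0.1]
width: 0.0623
finger_force: 0.0
```

```bash
python3 -c "
from h import *
print(robot.get_obs()['tool_pos'],to([.5,.15,.30],1.628))"
```

```text
[0.53433226 0.3093449  0.2292911 ] ('turn', array([0.005, 0.002, 1.513]), 'shift cm', array([  3.39, -15.92,  -7.12]))
```

Emit:
move_arm --deltas '[0, 0, 0.14, 1, -2, -3, -0.3, 0, 0, 0.28, 2, -5, -7, -0.3, 0, 0, 0.42, 3.4, -9, -7, -0.3, 0, 0, 0.56, 3.4, -13, -7, -0.3, 0, 0, 0.7, 3.4, -16, -7, -0.3, 0, 0, 0.84, 3.4, -16, -7, -0.3, 0, 0, 0.98, 3.4, -16, -7, -0.3, 0, 0, 1.12, 3.4, -16, -7, -0.3]'

```text
time: 35.8
tool_pos: [0.4997, 0.1486, 0.2962]
ee_rot: [3.14, 0.0, 2.014]
wrist_force: [-0.3, 0.5, -0.7]
width: 0.0612
finger_force: 0.0
```

Emit:
move_arm --deltas '[0, 0, 0.14, 0, 0, 0, -0.3, 0, 0, 0.28, 0, 0, 0, -0.3, 0, 0, 0.39, 0, 0, 0, -0.3, 0, 0, 0.39, 0, 0, 0, -0.3, 0, 0, 0.39, 0, 0, 0, -0.3, 0, 0, 0.39, 0, 0, 0, -0.3]'

```text
time: 36.4
tool_pos: [0.4996, 0.1491, 0.2955]
ee_rot: [3.141, 0.0, 1.632]
wrist_force: [-0.2, 0.2, 0.3]
width: 0.061
finger_force: 0.0
```

```bash
python3 - <<'E'
from h import *
s=snap('wrist'); save(s,'w7.png'); P=cloud(s); im=s['image'].astype(int); np.savez('w7.npz',P=P,im=im)
m=(im.max(-1)<60)&(P[...,2]>.15)&(P[...,2]<.2)&(abs(P[...,0]-.6)<.04)&(P[...,1]>.19)&(P[...,1]<.24)
p=P[m]; print(len(p),p.min(0),p.max(0),p.mean(0)) if len(p) else 0
print(s['o']['tool_pos'],s['o']['ee_rot'])
# predicted tip
c,sn=np.cos(.0574),np.sin(.0574)
for t in(1.9,1.96,2.0):
    x,y,zz=-11-55*np.cos(t),85,109+55*np.sin(t); tip=[.5882+(x*c-y*sn)/1000,.1285+(x*sn+y*c)/1000,.03+zz/1000]; print(t,np.round(tip,4))
E
```

```text
480 [0.58977698 0.19450079 0.18633227] [0.60035856 0.22904319 0.19524629] [0.5944551  0.21270624 0.19261571]
[0.49955412 0.14908565 0.29554929] [3.1410231e+00 2.3052884e-05 1.6324230e+00]
1.9 [0.5901 0.2137 0.191 ]
1.96 [0.5932 0.2139 0.1899]
2.0 [0.5952 0.214  0.189 ]
```

View pics/w7.png

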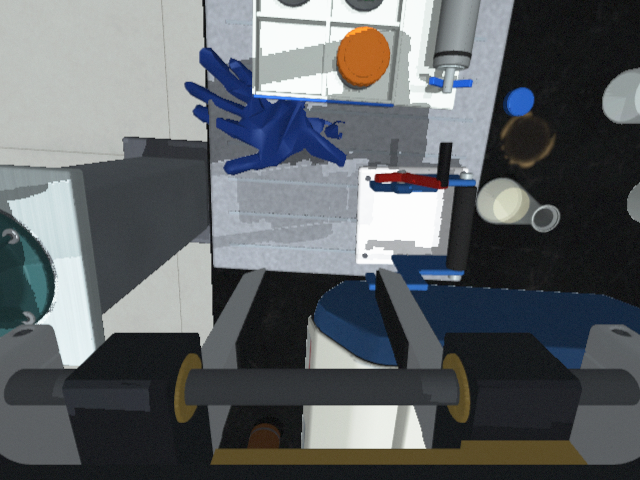

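Stand empty, orange jar in the back-right cell (363,56), green jars in the left cells, roller in the cradle; grip bar at (446,163). Fold the lever now.

```bash
python3 - <<'E'
from h import *
print(to([.595,.2155,.171],1.628))
t0=1.97
for t in (1.85,1.7,1.5,1.3,1.1,.9,.7,.5,.3,.15,0): print(t,(5.5*(np.cos(t0)-np.cos(t))).round(2),(-5.5*(np.sin(t)-np.sin(t0))).round(2))
E
```

```text
('turn', array([0.   , 0.   , 0.004]), 'shift cm', array([ 6.05,  9.93, 12.44]))
1.85 -0.62 -0.22
1.7 -1.43 -0.39
1.5 -2.53 -0.42
1.3 -3.61 -0.23
1.1 -4.63 0.17
0.9 -5.56 0.76
0.7 -6.34 1.52
0.5 -6.96 2.43
0.3 -7.39 3.44
0.15 -7.58 4.25
0 -7.64 5.07
```

Emit:
move_arm --deltas '[0, 0, 0, 3, 4, 0, -0.3, 0, 0, 0, 6, 8, 0, -0.3, 0, 0, 0, 6, 9.9, 2, -0.3, 0, 0, 0, 6, 9.9, 5, -0.3, 0, 0, 0, 6, 9.9, 8, -0.3, 0, 0, 0, 6, 9.9, 10.5, -0.3, 0, 0, 0, 6, 9.9, 12, -0.3, 0, 0, 0, 6, 9.9, 12.4, -0.3]'

```text
time: 37.25
tool_pos: [0.5938, 0.2146, 0.1688]
ee_rot: [-3.138, 0.001, 1.631]
wrist_force: [0.4, 1.2, -0.6]
width: 0.061
finger_force: 0.0
```

Emit:
move_arm --deltas '[0, 0, 0, 0, 0, 0, -0.3, 0, 0, 0, 0, 0, 0, 1, 0, 0, 0, 0, 0, 0, 1, 0, 0, 0, 0, 0, 0, 1, 0, 0, 0, 0, 0, 0, 1, 0, 0, 0, 0, 0, 0, 1, 0, 0, 0, 0, 0, 0, 1, 0, 0, 0, 0, 0, 0, 1]'

```text
time: 38.05
tool_pos: [0.5954, 0.2149, 0.1716]
ee_rot: [3.14, 0.0, 1.631]
wrist_force: [0.5, -0.9, -2.3]
width: 0.0094
finger_force: 30.1
```

Emit:
move_arm --deltas '[0, 0, 0, 0, 0, 0, 1, 0, 0, 0, 0, 0, 0, 1]'

```text
time: 38.25
tool_pos: [0.5954, 0.2149, 0.1715]
ee_rot: [3.14, -0.0, 1.631]
wrist_force: [3.8, 1.0, 0.1]
width: 0.0088
finger_force: 30.0
```

Second half is relative to the pose at t = 1.1.

Emit:
move_arm --deltas '[0, 0, 0, 0, -0.3, -0.12, 1, 0, 0, 0, 0, -0.62, -0.22, 1, 0, 0, 0, 0, -1.43, -0.39, 1, 0, 0, 0, 0, -2, -0.42, 1, 0, 0, 0, 0, -2.53, -0.42, 1, 0, 0, 0, 0, -3.1, -0.35, 1, 0, 0, 0, 0, -3.61, -0.23, 1, 0, 0, 0, 0, -4.63, 0.17, 1]'

```text
time: 39.05
tool_pos: [0.5514, 0.2125, 0.1735]
ee_rot: [3.132, -0.002, 1.63]
wrist_force: [3.1, 0.5, 6.4]
width: 0.0091
finger_force: 30.0
```

Emit:
move_arm --deltas '[0, 0, 0, 0, -0.93, 0.59, 1, 0, 0, 0, 0, -1.71, 1.35, 1, 0, 0, 0, 0, -2.33, 2.26, 1, 0, 0, 0, 0, -2.76, 3.27, 1, 0, 0, 0, 0, -2.95, 4.08, 1, 0, 0, 0, 0, -3.01, 4.9, 1, 0, 0, 0, 0, -3.01, 5.1, 1, 0, 0, 0, 0, -3.01, 5.2, 1]'

```text
time: 39.85
tool_pos: [0.5184, 0.2106, 0.1174]
ee_rot: [-3.141, -0.0, 1.631]
wrist_force: [1.0, 1.2, 6.9]
width: 0.0093
finger_force: 30.0
```

Emit:
move_arm --deltas '[0, 0, 0, 0, 0, 0.1, 1, 0, 0, 0, 0, 0, 0.1, 1]'

```text
time: 40.05
tool_pos: [0.5184, 0.2106, 0.1173]
ee_rot: [-3.141, -0.001, 1.631]
wrist_force: [1.6, 1.4, 6.9]
width: 0.0088
finger_force: 30.0
```

Emit:
move_arm --deltas '[0, 0, 0, 0, 0, 0.1, -0.2, 0, 0, 0, 0, 0, 0.1, -0.2, 0, 0, 0, 0, 0, 0, -0.2, 0, 0, 0, 0, 0, 0, -0.2, 0, 0, 0, 0, 0, -4, -0.2, 0, 0, 0, 0, 0, -8, -0.2, 0, 0, 0, 0, 0, -12, -0.2, 0, 0, 0, 0, 0, -16, -0.2]'

```text
time: 40.85
tool_pos: [0.5179, 0.2101, 0.2776]
ee_rot: [-3.14, 0.0, 1.631]
wrist_force: [-0.5, 0.3, 0.2]
width: 0.0564
finger_force: 0.0
```

Emit:
move_arm --deltas '[0, 0, 0, -3, -2, 0, -0.2, 0, 0, 0, -6, -2, 0, -0.2, 0, 0, 0, -6, -2, 0, -0.2, 0, 0, 0, -6, -2, 0, -0.2, 0, 0, 0, -6, -2, 0, -0.2]'

```text
time: 41.35
tool_pos: [0.5019, 0.1498, 0.2759]
ee_rot: [-3.14, -0.0, 1.631]
wrist_force: [1.0, 0.6, 0.2]
width: 0.0564
finger_force: 0.0
```

```bash
python3 - <<'E'
from h import *
s=snap('wrist'); save(s,'w8.png'); P=cloud(s); im=s['image'].astype(int)
m=(im.max(-1)<60)&(P[...,2]>.125)&(P[...,2]<.2)&(abs(P[...,0]-.52)<.03)&(P[...,1]>.20)&(P[...,1]<.24)
p=P[m]; print(len(p),p.min(0),p.max(0),np.median(p,0)) if len(p) else 0
print(s['o']['tool_pos'],s['o']['wrist_force'])
E
```

```text
316 [0.51198787 0.20001727 0.13845556] [0.52287326 0.22482411 0.14517288] [0.51712178 0.21260039 0.14264678]
[0.50193234 0.14976875 0.27587183] [0.95180738 0.644597   0.20598514]
```

View pics/w8.png

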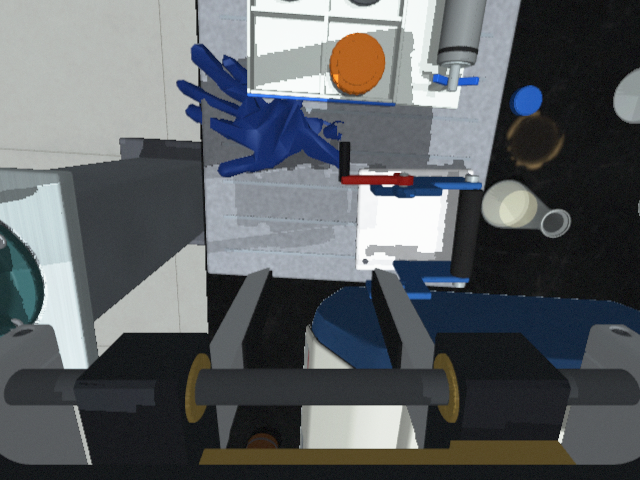

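Lever is folded: bar at (345,157), same place as at the start. One last check of the jars from the top camera, then hand in.

```bash
python3 look.py; python3 - <<'E'
from h import *
s=snap('top'); save(s,'end.png',(110,170,450,350),2.35)
E
```

```text
green 368 [154. 262.] [0.5316 0.3933 0.0756] 0.0928
green 379 [153. 295.] [0.4535 0.3934 0.0753] 0.0929
orange 147 [428. 299.] [ 0.4269 -0.2819  0.0601] 0.0593
brown 360 [428. 298.] [ 0.428  -0.2834  0.06  ] 0.0594
```

View pics/end.png

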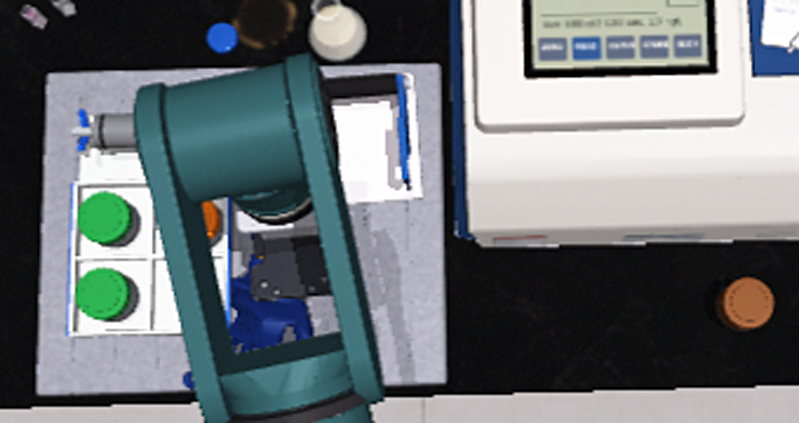

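The green jars stand in the left cells (105,218) and (104,294), the orange one in the back right (210,220), and the roller lies in the cradle (110,132). The brown look-alike (746,303) hasn't been touched.

```bash
python3 -c "
from bench import robot
print(robot.close_job())"
```

```text
the job is handed in; nothing more can be done
None
```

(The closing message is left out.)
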